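Key and fit the trimming head on a decorating wheel

TASK

Put the trimming head back on the pottery wheel's drive. Take the square brass key out of the wooden block, drop it upright into the slot of the drive's shaft until it is right down, then pick up the head by its grip boss and lower it over shaft and key until it sits fully home on the collar: the hub may have slipped under the disc, so find the keyway by feel, and do not ram the head or let it fall onto the drive. Let go of it and leave everything else on the bench where it is.

Things in the scene. Friction and masses are not known exactly. Their poses are not given: they have to be found in the camera images.
- drive: Fixed blue round drive unit, 140 dia, 38 high, with a grey switch box reaching 100 out on its -x side. Origin on the shaft axis at table level, z up. Dark collar 64 dia, flat top at z = 60 (head home: its origin here); bright fixed shaft 36 dia up to z = 105, top 5 bevelled to 29 dia, with a dark slot on its +x side; a yellow dash on the deck marks that side.
- shaft_slot (a point): Centre of the slot's mouth at the shaft's top: drive x = 16, y = 0, z = 105. The slot is 13.4 wide along drive y (17.4 at the top bevel), its floor at x = 10; open outwards above the collar, below z = 60 a closed pocket x = 10 to 23 (outer mouth edge bevelled), bottom at z = 38. Fingers wider than the slot cannot go below the shaft's top.
- key_seat (a point): Where the centre of the key's foot must end: bottom of the pocket, drive x = 16, y = 0, z = 38. The key's top is then at z = 100, 5 below the shaft's top, and its outer side stands 4 proud of the shaft.
- key: Loose square brass bar, 12 x 12 x 62 long, ends bevelled 1.5, 55 to 90 g. Origin at the centre of its lower end, z along it. Starts upright in a hole of the wooden block, foot 12 and top 74 above the table, sides parallel to the block's. Ends and sides are alike. Let go with its foot in the slot, it slides down by its own weight.
- rack: Fixed wooden block, 60 (x) by 190 (y) by 40 high, origin at the centre of its underside. Three square holes 13.6 wide, 28 deep, in a row along y at -62, 0 and +62: the key stands in one, modelling sticks in the others (which is which varies).
- head: Loose trimming head, 0.55 to 0.85 kg, origin at the centre of its hub's underside, z up. Dark hub 56 dia, z = 0 to 48; aluminium disc 140 dia, to z = 58; round grey grip boss 44 dia, to z = 90. Starts standing on its hub on the table. Bore from below 38 dia, 48 deep, with a keyway 14 wide reaching 24.5 from the axis full length. Over 50 N on the drive, or over 0.25 m/s on the shaft, is ramming.
- stripe (a point): Middle of the red stripe on the disc, 46 along the head's +x, at its z = 58. The keyway is below, unseen, within 0.65 rad (37 degrees) either side of the stripe, as the hub had slipped under the disc; it no longer slips (2 N m needed), so turn the head and find the keyway by feel. Off the keyway, the hub stops on the key's top at about z = 100; on it, it slides 40 down to the collar.
- jar_a: Bystander: white glaze jar with a blue band and red lid, 68 dia x 85 high.
- jar_b: Bystander: white glaze jar with a green band and red lid, 68 dia x 85 high.
- mug: Bystander: white ceramic mug, 80 dia x 85 high.
- brush: Bystander: paint brush, 200 long, lying flat near the robot.
- spanner: Bystander: steel spanner, 160 long, lying flat.
- stick_a: Bystander: pale wooden modelling stick, 11 dia x 82 long, standing in a hole of the key block, its top 94 above the table.
- stick_b: Bystander: green modelling stick, same size, standing in another hole of the block.

How it is judged:
On the way, in this order (a step that is already met when the one before it is completed fails the run):
1. the key stands right down in the shaft slot, let go (z of key in the frame of drive below 0.041 m and x of key in the frame of drive between 0.012 and 0.02 m and y of key in the frame of drive between -0.003 and 0.003 m and angle between the z axis of key and the z axis of drive, either way round below 0.12 rad and contact force between the fingers and key below 0.1 N), for 0.2 s.
2. the head is fully home on the collar, over the key (z of head in the frame of drive between 0.056 and 0.0625 m and horizontal distance between head and drive below 0.003 m and angle between head's own z axis and vertical below 0.05 rad and z of key in the frame of drive below 0.041 m and x of key in the frame of drive between 0.012 and 0.02 m and y of key in the frame of drive between -0.003 and 0.003 m and angle between the z axis of key and the z axis of drive, either way round below 0.12 rad), for 0.2 s.
At the end, for the whole second after the job is handed in: The key stands in the slot (foot within 3 mm of the pocket's bottom, within 4 mm radially and 3 mm sideways of its home, within 7 degrees of upright), the head sits on the collar (origin within 2.5 mm of home height, within 3 mm of the shaft axis, level within 3 degrees), both at rest and released (all of step 2 and linear speed of each of head, key below 0.01 m/s and contact force between the fingers and head below 0.1 N); the robot touches nothing.
It fails at once if the head falls freely down the shaft (over 0.25 m/s while on the shaft) (horizontal distance between head and drive below 0.012 m and z of head in the frame of drive below 0.103 m and linear speed of head above 0.25 m/s).
It fails at once if the head is rammed or dropped onto the drive (over 50 N) (contact force between head and drive above 50 N).
It fails at once if a bystander is moved by more than 40 mm (distance of any of jar_a, jar_b, mug, brush, spanner, stick_a, stick_b from where it was at the start of the episode above 0.04 m).
It also fails if it takes over 72 s, if anything falls off the work surface, if the arm or the gripper's body presses on something with over 40 N, if the wrist force passes 120 N, or if a joint passes its speed limit or range.

ROBOT

A 7-joint arm with a two-finger parallel gripper is mounted at the origin on the work surface. World frame = base frame: x ahead of the robot, y to its left, z up, the work surface at z = 0. Lengths are in m, angles in rad, forces in N, time in s.
With the tool pointing down it reaches from about 0.425 to 0.875 m from the base axis. Payload 4.7 kg.
Tool frame: the origin (TCP) lies midway between the tips of the shut fingers; the grasp point (between the pads) lies 19 mm behind it (ctrl.grip_point_offset is the distance from the TCP to the grasp point, in m); z points along the fingers, y is the line along which they close (so a half turn about z gives the same grasp; the last joint's range is limited). The gripper opens to 87 mm and grips with 3 to 60 N. Pads are 19 mm wide; open, the fingers measure 117 mm over their backs; the gripper's body (75 mm by 190 mm) begins 51 mm behind the grasp point.
Start: joints at [1.177, 0.321, -0.07, 1.45, 0.023, 1.371, -0.057], TCP at [0.258, -0.597, 0.223] pointing down, gripper open.
Joint ranges: [-2.86, 2.86], [-0.3, 2.09], [-1.38, 1.24], [0.06, 2.45], [-1.56, 4.7], [0.09, 2.05], [-2.69, 2.69]. Speed limits (rad/s): [2.57, 2.57, 3.14, 3.14, 3.14, 3.14, 3.14].

INTERFACE

Orientations are given as a rotation vector (axis times angle).
In Python, from bench import ctrl gives the robot as it stands.
- The arm moves only by the tool move_arm, never from a script. Its argument "increments" is text: rows parted by semicolons, each of 7 numbers parted by spaces: the shift along the world's x, y, z in mm, then the turn, a rotation vector about the world's x, y, z in degrees, then the closure in counts, from 0 (fully open) to 255 (shut). A call has exactly 8 rows; each row shifts and turns the commanded pose from where the row before left it; what a row does not reach is not made up. A row lasts 1/12 s, in which the tool goes at most 41.7 mm and 7.16 degrees, less where a joint would pass 70% of its speed; a pose out of reach is approached as far as the arm can. A call with a gripper value outside its range is refused whole. The fingers move at their own pace and stop on an object; "grip_force" is the grip in N (left out, the last holds). Time passes only in rows, so rows that do not move let the fingers close, or fill a call up. It gives the time, the measured TCP pose, the force, the opening and the grip force at its end, in the units of the state.
- ctrl.get_state(): the state, without advancing time (a new reading comes with each control period).
- ctrl.get_image(name): name is "scene" or "top" or "wrist"; returns a dict with "frame" (384x512x3 uint8, red, green, blue), "depth" (384x512 float32, m along the optical axis (not along the pixel's ray), 0 where there is no reading), "fx", "fy", "cx", "cy" (pixels), "k1" (the pictures are not rectified: a ray, as slopes to the right and down, at radius r is drawn at 1 + k1 r^2 times it, then the intrinsics apply), "position" and "orientation" of the camera in the world. Camera axes: x right, y down, z forward; pixel columns grow to the right and rows downward; lengths in m; the calibration is good to about 2 mm. A picture is of the moment at which its call begins.
- ctrl.close_job(): hands the job in; it is judged then, once.
Trained networks look in a picture, given as the dict that the camera call returned (one of the last four; its "shot" number tells which), for a name from the list of things; names that differ only in an ending like _2 or _b are one class to them, and where a whole thing is asked for, a point or a joint stands for the part that bears it (a point fixed in the world has none). Each returns a list of dicts, best first, with "score" (0 to 1); they miss things now and then, are a little off and sometimes report something else, mostly with a low value. They report only what shows in the picture. A call takes as long as a camera call.
- ctrl.find_in(target, picture): "centre" ([x, y, z] in m, in world coordinates, good to about 4 mm: the middle of the surface that is visible of it).
- ctrl.silhouettes(target, picture): "region" (384x512 bool, what is visible of it).
The state is a dict: "time": time; "joint_positions": joint angles; "qd": joint speeds; "joint_torque": joint torques, N m; "position": TCP position; "tool_rot": TCP orientation; "ft_force": force on the tool from outside, world axes, zero at the start; "torque": the same for the moment, N m; "grip_width": opening from 0.0 (shut) to 1.0 (fully open); "grip_force": force on a finger pad.
Only numpy, scipy, OpenCV 4.12 (cv2) and the standard library are available. Lean on these libraries where they do the work, as an engineer would, in place of code of your own. Each camera call takes 0.05 s, during which the arm holds its last target. There are 200 camera calls.

## Working session

There is one attempt and no reset: what is moved stays moved. The work goes in short steps, Python scripts to look and compute and a tool call to move; the robot and the scene stay as the last step left them, time stands still between calls to the robot, and variables do not carry over. Pictures are saved under pics/ and viewed, at most 13 in all, crops included, and the job is handed in when it is done.

Besides the shell and the picture viewer there is one more tool, called as name(argument=value, ...), one argument or row to a line, values as JSON. move_arm: Moves the arm, as the interface text tells. Its arguments: {"type":"object","properties":{"increments":{"type":"string"},"grip_force":{"type":"number"}},"required":["increments"]}

```bash
mkdir -p pics; ls; cat > h.py <<'E'
import numpy as np, cv2
from scipy.spatial.transform import Rotation as R
from bench import ctrl
def rot(o):
    o=np.array(o,float)
    return o if o.shape==(3,3) else (R.from_rotvec(o).as_matrix() if o.size==3 else R.from_quat(o).as_matrix())
def cloud(im):
    d=im["depth"]; v,u=np.mgrid[:d.shape[0],:d.shape[1]]
    xd=(u-im["cx"])/im["fx"]; yd=(v-im["cy"])/im["fy"]
    x,y=xd.copy(),yd.copy()
    for _ in range(8):
        f=1+im["k1"]*(x*x+y*y); x,y=xd/f,yd/f
    p=np.stack([x*d,y*d,d],-1)@rot(im["orientation"]).T+np.array(im["position"])
    p[d==0]=np.nan
    return p
def save(im,n,crop=None,s=1):
    f=im["frame"][...,::-1]
    if crop: f=f[crop[0]:crop[1],crop[2]:crop[3]]
    cv2.imwrite("pics/"+n+".png",cv2.resize(f,None,fx=s,fy=s,interpolation=cv2.INTER_CUBIC))
E
python3 - <<'E'
from h import *
s=ctrl.get_state(); print({k:np.round(v,3) for k,v in s.items()})
t=ctrl.get_image("top"); save(t,"top0",s=1.5); print(t["position"],t["orientation"],t["fx"])
P=cloud(t); np.save("P.npy",P)
for n in ["drive","shaft_slot","key","rack","head","stripe","jar_a","mug","brush","spanner","stick_a","stick_b"]:
    print(n,[(np.round(d["centre"],4).tolist(),round(d["score"],2)) for d in ctrl.find_in(n,t)[:3]])
E
```

```text
pics
{'time': np.float64(0.0), 'joint_positions': array([ 1.177,  0.322, -0.07 ,  1.452,  0.023,  1.371, -0.057]), 'qd': array([ 0.   , -0.001,  0.   , -0.   , -0.001, -0.001, -0.   ]), 'joint_torque': array([ 1.0000e-03, -4.9128e+01, -4.0300e-01, -3.1253e+01, -6.4000e-02,
        4.4000e-02,  0.0000e+00]), 'position': array([ 0.258, -0.596,  0.221]), 'tool_rot': array([-3.075e+00, -6.360e-01,  1.000e-03]), 'ft_force': array([ 1.15 , -0.283,  0.029]), 'torque': array([ 0.064,  0.001, -0.022]), 'grip_force': np.float64(0.0), 'grip_width': np.float64(0.999)}
[0.34356947 0.0425449  1.17419646] [-1.9401941   2.25568422 -0.26256353] 495.64593589213433
drive [([0.5805, -0.0146, 0.0318], 0.84), ([0.3635, -0.0075, 0.0189], 0.19)]
shaft_slot [([0.5801, -0.0155, 0.0352], 0.72)]
key [([0.7529, 0.0798, 0.0381], 0.35)]
rack [([0.6913, 0.2938, 0.0066], 0.7), ([0.5464, 0.2629, 0.0412], 0.66)]
head [([0.4762, -0.2634, 0.0571], 0.78)]
stripe [([0.4767, -0.2616, 0.0559], 0.96)]
jar_a [([0.7644, -0.1916, 0.0832], 0.68), ([0.7571, -0.0226, 0.0854], 0.66), ([0.5778, -0.0165, 0.0379], 0.5)]
mug [([0.7524, 0.0804, 0.0408], 0.6)]
brush [([0.3642, -0.0046, 0.0194], 0.59)]
spanner [([0.6941, 0.2924, 0.0085], 0.89)]
stick_a [([0.5472, 0.3306, 0.0714], 0.61), ([0.5501, 0.2604, 0.0745], 0.46)]
stick_b [([0.5472, 0.3306, 0.0714], 0.61), ([0.5501, 0.2604, 0.0745], 0.46)]
```

View pics/top0.png

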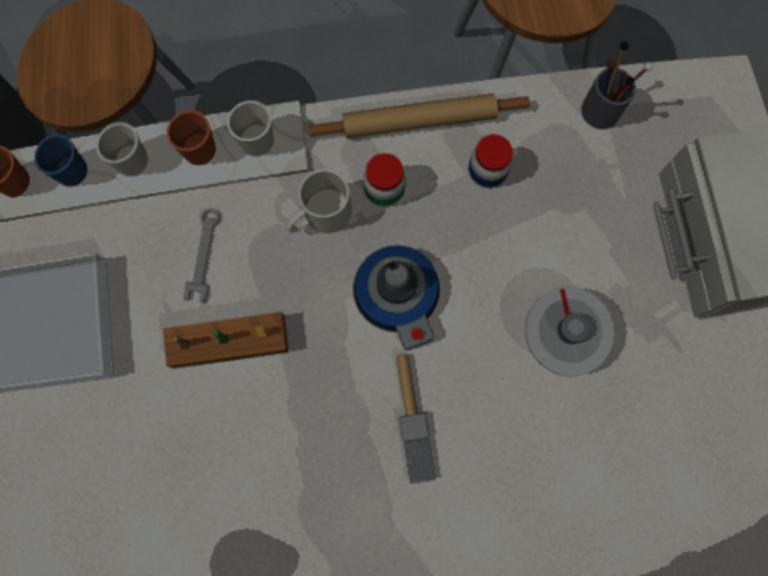

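The top view shows the rack at about (225,340), with the brass-coloured key at its right end (261,331). The drive is at (397,285), with its dash at (388,262) and its switch box below. The head is at (570,330), with the red stripe pointing up at (566,300). Next I measure these from the depth cloud.

```bash
python3 - <<'E'
from h import *
t=ctrl.get_image("top"); P=cloud(t); F=t["frame"].astype(int)
sc=ctrl.get_image("scene"); S=cloud(sc)
def circ(q):
    A=np.c_[2*q[:,:2],np.ones(len(q))]; 
    for _ in range(5):
        s=np.linalg.lstsq(A,(q[:,:2]**2).sum(1),rcond=None)[0]; r=np.sqrt(s[2]+s[0]**2+s[1]**2)
        e=abs(np.hypot(*(q[:,:2]-s[:2]).T)-r); m=e<max(2*np.median(e),.001); q=q[m];A=A[m]
    return np.round([*s[:2],r],4)
def near(C,c,r,lo,hi):
    d=np.hypot(C[...,0]-c[0],C[...,1]-c[1]); return (d<r)&(C[...,2]>lo)&(C[...,2]<hi)
def outline(m,C):
    k=cv2.findContours(m.astype(np.uint8),cv2.RETR_EXTERNAL,cv2.CHAIN_APPROX_NONE)[0]; k=max(k,key=len)[:,0]
    return C[k[:,1],k[:,0]]
for nm,C in (("top",P),("scene",S)):
    print(nm)
    print(" table z",np.nanmedian(C[near(C,(.5,.1),.06,-.02,.02)][:,2]))
    m=near(C,(.58,-.015),.1,.031,.046); print(" deck",m.sum(),circ(outline(near(C,(.58,-.015),.085,.031,.2),C)) if m.sum()>30 else 0)
    m=near(C,(.58,-.015),.04,.1,.11); print(" shafttop",m.sum(),C[m].mean(0) if m.sum() else 0)
    m=near(C,(.477,-.263),.09,.05,.066); print(" disc",m.sum(),circ(outline(near(C,(.477,-.263),.09,.05,.2),C)))
    m=near(C,(.477,-.263),.05,.084,.096); print(" boss",m.sum(),C[m].mean(0) if m.sum() else 0)
    m=near(C,(.547,.263),.13,.033,.046); 
    if m.sum()>10:
        r=cv2.minAreaRect((C[m][:,:2]*1000).astype(np.float32)); print(" rack",m.sum(),r)
    m=near(C,(.547,.263),.12,.055,.1); n,l=cv2.connectedComponents(m.astype(np.uint8))
    fr=t["frame"] if nm=="top" else sc["frame"]
    for i in range(1,n):
        q=l==i
        if q.sum()>2: print("  post",q.sum(),np.round(C[q].mean(0),4),C[q][:,2].max().round(4),fr[q].mean(0).round())
r,g,b=F[...,0],F[...,1],F[...,2]
m=(r>90)&(g<70)&(b<70)&near(P,(.477,-.263),.09,.04,.1); q=P[m]; print("stripe",m.sum(),q.mean(0))
m=(r>90)&(g>80)&(b<70)&near(P,(.58,-.015),.09,.02,.06); print("dash",m.sum(),P[m].mean(0))
m=(r>100)&(g<70)&(b<70)&near(P,(.52,-.04),.06,.0,.1); print("button",m.sum(),P[m].mean(0))
save(sc,"scene0",s=1.5)
save(t,"top_c",(150,260,90,430),2.3)
E
```

```text
top
 table z 0.000323901125439674
 deck 2008 [ 0.5969 -0.0148  0.0649]
 shafttop 163 [ 0.59632968 -0.01439524  0.1044733 ]
 disc 2429 [ 0.4817 -0.2662  0.0687]
 boss 288 [ 0.48189557 -0.26663241  0.09065378]
 rack 1916 ((553.575439453125, 264.62274169921875), (62.20527267456055, 193.01502990722656), 0.43799176812171936)
  post 40 [0.5525 0.2013 0.0713] 0.0787 [101.  76.  35.]
  post 32 [0.5522 0.2632 0.0797] 0.0948 [27. 49. 23.]
  post 34 [0.5514 0.3239 0.0821] 0.0973 [57. 44. 28.]
scene
 table z 0.0002466985526415333
 deck 1237 [ 0.5955 -0.0147  0.0661]
 shafttop 112 [ 0.59759216 -0.01211049  0.10391405]
 disc 824 [ 0.4815 -0.2658  0.068 ]
 boss 114 [ 0.48253884 -0.26324892  0.08961667]
 rack 2283 ((550.8927001953125, 264.4996032714844), (191.47068786621094, 62.92665481567383), 89.84519958496094)
  post 72 [0.5526 0.2047 0.0676] 0.0758 [103.  78.  40.]
  post 81 [0.5534 0.2666 0.0773] 0.0953 [35. 66. 37.]
  post 91 [0.5538 0.3282 0.0771] 0.095 [77. 62. 42.]
stripe 6 [ 0.54143303 -0.2683405   0.0586354 ]
dash 3 [ 0.64020148 -0.00526592  0.03604237]
button 32 [ 0.51609804 -0.03320488  0.04048353]
```

View pics/scene0.png

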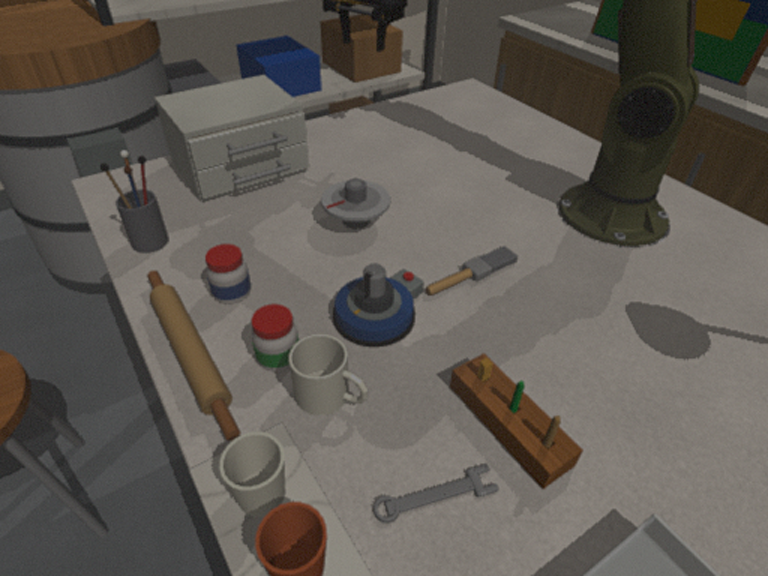

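View pics/top_c.png

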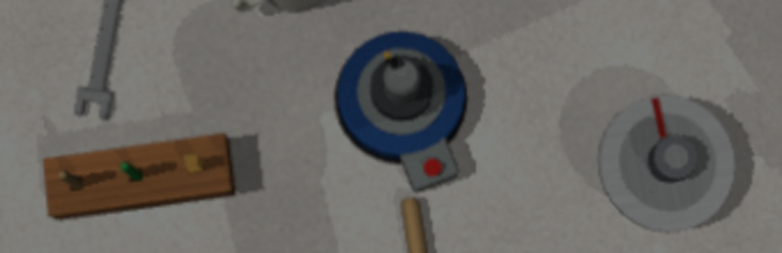

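The scene view agrees: the key is the short brass bar at the drive end of the rack (483,370), with green then pale sticks beyond it. The shaft slot faces away from the switch box. I estimate the key at (0.552, 0.203), the drive at (0.5965, -0.0145) with yaw about 12.5°, and the head at (0.4817, -0.2662). Moving above the key.

move_arm(
  increments="19.4 35.4 0 0 0 4.75 0;19.4 35.4 0 0 0 4.75 0;19.4 35.4 0 0 0 4.75 0;19.4 35.4 0 0 0 4.75 0;19.4 35.4 0 0 0 4.75 0;19.4 35.4 0 0 0 4.75 0;19.4 35.4 0 0 0 4.75 0;19.4 35.4 0 0 0 4.75 0",
)

```text
time: 1.42
position: [0.4136, -0.3117, 0.223]
tool_rot: [2.698, 1.608, -0.0]
ft_force: [0.7, -0.7, 0.6]
grip_width: 1.002
grip_force: 0.0
```

move_arm(
  increments="19.4 35.4 0 0 0 4.75 0;19.4 35.4 0 0 0 4.75 0;19.4 35.4 0 0 0 4.75 0;19.4 35.4 0 0 0 4.75 0;19.4 35.4 0 0 0 4.75 0;19.4 35.4 0 0 0 4.75 0;2.75 37.9 0 0 0 0 0;2.75 37.9 0 0 0 0 0",
)

```text
time: 2.08
position: [0.5354, -0.0234, 0.2227]
tool_rot: [2.224, 2.219, 0.001]
ft_force: [1.2, -0.8, -0.2]
grip_width: 0.998
grip_force: 0.0
```

move_arm(
  increments="2.75 37.9 0 0 0 0 0;2.75 37.9 0 0 0 0 0;2.75 37.9 0 0 0 0 0;2.75 37.9 0 0 0 0 0;2.75 37.9 0 0 0 0 0;2.75 37.9 0 0 0 0 0;0 0 0 0 0 0 0;0 0 0 0 0 0 0",
)

```text
time: 2.75
position: [0.5504, 0.2055, 0.2226]
tool_rot: [-2.217, -2.225, -0.001]
ft_force: [0.4, -1.4, 0.2]
grip_width: 1.0
grip_force: 0.0
```

```bash
python3 - <<'E'
from h import *
s=ctrl.get_state(); print(s["time"],s["position"],s["joint_positions"].round(3) if hasattr(s["joint_positions"],'round') else s["joint_positions"],s["ft_force"]); print(rot(s["tool_rot"]).round(4))
w=ctrl.get_image("wrist"); C=cloud(w); print(w["position"],rot(w["orientation"]).round(3))
m=(abs(C[...,0]-.552)<.03)&(abs(C[...,1]-.2026)<.03)&(C[...,2]>.066)&(C[...,2]<.08)
q=C[m]; print("keytop",m.sum(),np.median(q,0),q.min(0),q.max(0)); print(cv2.minAreaRect((q[:,:2]*1000).astype(np.float32)))
m=(C[...,2]>.034)&(C[...,2]<.046)&(abs(C[...,0]-.552)<.05)&(abs(C[...,1]-.26)<.13)
print("rack",m.sum(),cv2.minAreaRect((C[m][:,:2]*1000).astype(np.float32)),np.median(C[m],0))
print(ctrl.find_in("key",w)[:2])
save(w,"w1",s=1.5)
E
```

```text
2.75 [0.55038355 0.20549326 0.22264134] [ 0.255  0.27  -0.779  1.591  0.191  1.36  -0.543] [ 0.44669104 -1.38368083  0.2019147 ]
[[-3.6e-03  1.0e+00 -4.0e-04]
 [ 1.0e+00  3.6e-03  1.4e-03]
 [ 1.4e-03 -4.0e-04 -1.0e+00]]
[0.55093027 0.27169883 0.385944  ] [[ 1.     0.003  0.001]
 [ 0.003 -0.97  -0.242]
 [ 0.     0.242 -0.97 ]]
keytop 179 [0.55153705 0.20458508 0.07432421] [0.54572964 0.19722294 0.06604339] [0.55727477 0.20984221 0.07635984]
((551.5031127929688, 203.5352020263672), (11.52970027923584, 12.62984561920166), 0.07837413996458054)
rack 10890 ((551.9173583984375, 265.1477966308594), (189.17620849609375, 60.714149475097656), 89.97018432617188) [0.55162876 0.27482049 0.04098852]
[{'centre': [0.5534, 0.2093, 0.0732], 'score': 0.81}, {'centre': [0.6969, 0.2941, 0.0048], 'score': 0.72}]
```

View pics/w1.png

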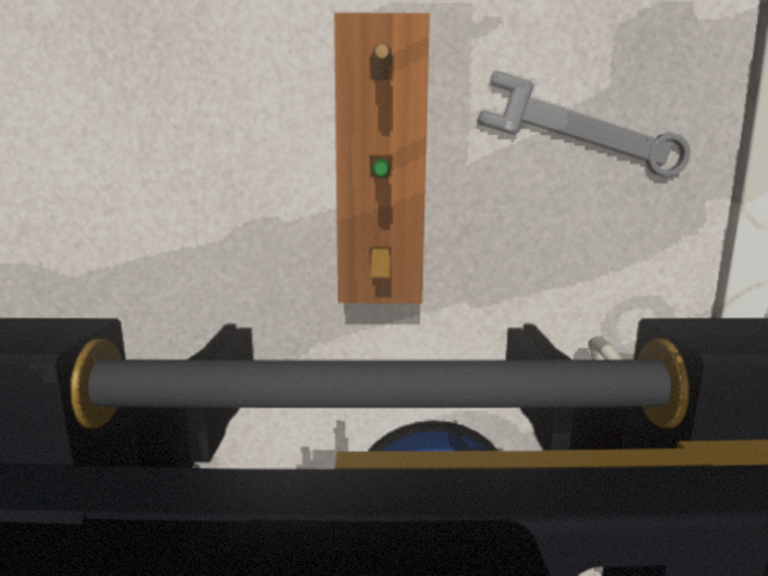

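The wrist view shows the key at (380,263), centred in its hole and square to the block, between green and nothing. Descending partway and checking the pose.

move_arm(
  increments="0 0 -33 0 0 0 0;0 0 -33 0 0 0 0;0 0 -33 0 0 0 0;0 0 -33 0 0 0 0;0 0 0 0 0 0 0;0 0 0 0 0 0 0;0 0 0 0 0 0 0;0 0 0 0 0 0 0",
)

```text
time: 3.52
position: [0.5533, 0.2022, 0.0933]
tool_rot: [2.224, 2.216, 0.006]
ft_force: [-0.6, 0.0, 0.3]
grip_width: 1.002
grip_force: 0.0
```

```bash
python3 - <<'E'
from h import *
for i in range(3):
    w=ctrl.get_image("wrist"); s=ctrl.get_state(); print(s["time"],s["position"],rot(s["tool_rot"])[:2,1])
C=cloud(w);m=(abs(C[...,0]-.552)<.03)&(abs(C[...,1]-.2026)<.03)&(C[...,2]>.066)&(C[...,2]<.08)
q=C[m]; print("keytop",m.sum(),np.median(q,0),q.min(0),q.max(0)); print(cv2.minAreaRect((q[:,:2]*1000).astype(np.float32)))
save(w,"w2",s=1.2)
E
```

```text
3.5667 [0.5531984  0.20235115 0.09326822] [ 0.99998568 -0.00313453]
3.6167 [0.55291623 0.20241215 0.09297058] [ 0.99998833 -0.00282557]
3.6667 [0.55258174 0.20237854 0.09253843] [ 0.9999912  -0.00266909]
keytop 505 [0.55169243 0.20489    0.07432758] [0.54577306 0.19673523 0.06620901] [0.55749199 0.20986369 0.07616618]
((551.6915893554688, 203.32884216308594), (11.723121643066406, 13.115937232971191), 0.5691436529159546)
```

move_arm(
  increments="0 1.8 -11 0 0 0 0;0 0 -11 0 0 0 0;0 0 -11 0 0 0 100;0 0 0 0 0 0 150;0 0 0 0 0 0 255;0 0 0 0 0 0 255;0 0 0 0 0 0 255;0 0 0 0 0 0 255",
  grip_force=25,
)

```text
time: 4.33
position: [0.5517, 0.2041, 0.058]
tool_rot: [2.224, 2.219, 0.001]
ft_force: [0.2, -0.9, -0.5]
grip_width: 0.631
grip_force: 0.0
```

move_arm(
  increments="0 0 0 0 0 0 255;0 0 0 0 0 0 255;0 0 0 0 0 0 255;0 0 0 0 0 0 255;0 0 0 0 0 0 255;0 0 0 0 0 0 255;0 0 0 0 0 0 255;0 0 0 0 0 0 255",
)

```text
time: 5.0
position: [0.5514, 0.2038, 0.0576]
tool_rot: [2.224, 2.219, 0.0]
ft_force: [-0.3, 0.7, 1.0]
grip_width: 0.136
grip_force: 25.0
```

move_arm(
  increments="0 0 15 0 0 0 255;0 0 30 0 0 0 255;0 0 30 0 0 0 255;0 0 30 0 0 0 255;0 0 27 0 0 0 255;0 -14 0 0 0 0 255;6 -30 0 0 0 1.5 255;6 -38 0 0 0 2 255",
)

```text
time: 5.67
position: [0.5629, 0.1247, 0.1906]
tool_rot: [2.146, 2.294, 0.004]
ft_force: [1.0, -0.8, -0.6]
grip_width: 0.137
grip_force: 25.0
```

move_arm(
  increments="6 -38 0 0 0 2 255;6 -38 0 0 0 2 255;6 -38 0 0 0 2 255;6 -38 0 0 0 2 255;6 -38 0 0 0 1 255;6 -32 0 0 0 0 255;0 0 0 0 0 0 255;0 0 0 0 0 0 255",
)

```text
time: 6.33
position: [0.599, -0.1034, 0.1889]
tool_rot: [-1.976, -2.442, 0.001]
ft_force: [0.7, 1.0, -0.6]
grip_width: 0.138
grip_force: 25.0
```

```bash
cat > look.py <<'E'
from h import *
s=ctrl.get_state(); print(s["time"],s["position"],np.degrees(np.arctan2(*rot(s["tool_rot"])[:2,1][::-1])),s["grip_width"])
w=ctrl.get_image("wrist"); C=cloud(w); F=w["frame"].astype(int)
def circ(q):
    for _ in range(6):
        A=np.c_[2*q[:,:2],np.ones(len(q))]
        z=np.linalg.lstsq(A,(q[:,:2]**2).sum(1),rcond=None)[0]; r=np.sqrt(z[2]+z[0]**2+z[1]**2)
        e=abs(np.hypot(*(q[:,:2]-z[:2]).T)-r); q=q[e<max(2*np.median(e),.0007)]
    return np.round([*z[:2],r],4),len(q)
c0=np.array([.5965,-.0145])
D=np.hypot(C[...,0]-c0[0],C[...,1]-c0[1])
def edge(lo,hi,r):
    m=((D<r)&(C[...,2]>lo)&(C[...,2]<hi)).astype(np.uint8)
    k=max(cv2.findContours(m,cv2.RETR_EXTERNAL,cv2.CHAIN_APPROX_NONE)[0],key=len)[:,0]
    return C[k[:,1],k[:,0]]
for n,lo,hi,r in (("shaft top",.1025,.108,.03),("collar",.055,.065,.045),("deck",.034,.042,.08)):
    try:
        q=edge(lo,hi,r); print(n,len(q),circ(q),q[:,:2].min(0),q[:,:2].max(0))
    except Exception as e: print(n,e)
r,g,b=F[...,0],F[...,1],F[...,2]
m=(D<.09)&(C[...,2]>.02)&(C[...,2]<.05)&(r>1.8*b)&(g>1.3*b)&(r>70); print("dash",m.sum(),C[m].mean(0) if m.any() else 0)
m=(D<.12)&(D>.06)&(r>2*g)&(r>2*b)&(r>70); print("button",m.sum(),C[m].mean(0) if m.any() else 0)
print([(np.round(d["centre"],4),d["score"]) for d in ctrl.find_in("shaft_slot",w)[:2]])
E
python3 - <<'E'
from look import *
save(w,"w3",s=1.5)
E
```

```text
6.3333 [ 0.59901755 -0.10335304  0.18886003] 12.047582202938443 0.1378221432141312
shaft top 180 (array([ 0.5976, -0.0149,  0.0165]), 108) [ 0.58079408 -0.03231784] [0.61479223 0.00262753]
collar 222 (array([ 0.5981, -0.0149,  0.0317]), 221) [ 0.56604366 -0.04678752] [0.63036514 0.0170221 ]
deck 463 (array([ 0.5978, -0.0148,  0.0642]), 230) [ 0.51670216 -0.07926712] [0.66362152 0.05000641]
dash 56 [ 0.63675288 -0.00599905  0.03988328]
button 344 [ 0.52126664 -0.03525753  0.05327932]
[(array([ 0.5909, -0.0139,  0.0342]), 0.6), (array([ 0.3897, -0.0077,  0.023 ]), 0.2)]
```

View pics/w3.png

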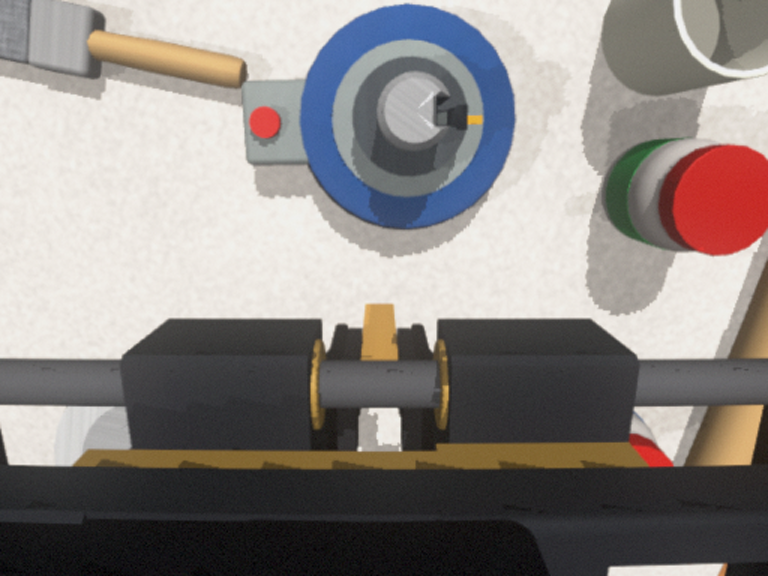

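The key hangs straight in the fingers at (380,325). The slot opens right at (452,108), in line with the yellow dash at (475,119), and the switch box is on the left. I'll refine the drive yaw and the key offset from this view.

```bash
python3 - <<'E'
from look import *
ax=np.array([.5979,-.0149])
Rm=rot(w["orientation"]); p0=np.array(w["position"])
def warp(z,c,half,step):
    g=np.arange(-half,half,step); X,Y=np.meshgrid(g,g[::-1])   # image right=+x, up=+y
    W=np.stack([X+c[0],Y+c[1],np.full_like(X,z)],-1)-p0; q=W@Rm
    x,y=q[...,0]/q[...,2],q[...,1]/q[...,2]; f=1+w["k1"]*(x*x+y*y)
    return cv2.remap(w["frame"],(x*f*w["fx"]+w["cx"]).astype(np.float32),(y*f*w["fy"]+w["cy"]).astype(np.float32),cv2.INTER_CUBIC)
A=warp(.105,ax,.03,.0001); cv2.imwrite("pics/slot.png",A[...,::-1])
# dash axis in deck height plane
m=(D<.09)&(C[...,2]>.02)&(C[...,2]<.05)&(r>1.8*b)&(g>1.3*b)&(r>70)
q=C[m][:,:2]; u=np.linalg.svd(q-q.mean(0))[2][0]; print("dash dir",np.degrees(np.arctan2(u[1],u[0])),"z",np.median(C[m][:,2]),"bearing",np.degrees(np.arctan2(*(np.median(q,0)-ax)[::-1])))
m=(C[...,2]>.02)&(C[...,2]<.06)&(D>.078)&(D<.115)&(C[...,0]<.55); rc=cv2.minAreaRect((C[m][:,:2]*1000).astype(np.float32)); print("box",m.sum(),rc, np.median(C[m],0))
c=np.array(rc[0])/1000-ax; print("box bearing",np.degrees(np.arctan2(-c[1],-c[0])))
# slot interior points: low points inside shaft radius
d=np.hypot(C[...,0]-ax[0],C[...,1]-ax[1]); m=(d<.0175)&(C[...,2]>.03)&(C[...,2]<.099); q=C[m]-[*ax,0]; print("slot in",m.sum(),np.median(q,0),q.min(0),q.max(0),np.degrees(np.arctan2(np.median(q[:,1]),np.median(q[:,0]))))
# key
s0=np.array(s["position"]);T=rot(s["tool_rot"])
m=(abs(C-(s0+[0,0,-.03]))<[.02,.025,.02]).all(-1)&(r>1.4*b)&(r>60)
q=(C[m]-s0)@T; print("key in tool frame",m.sum(),np.median(q,0),np.percentile(q,[2,98],axis=0))
E
```

```text
6.4333 [ 0.59916941 -0.09879449  0.1893416 ] 12.420826917704506 0.13467258037445187
shaft top 174 (array([ 0.5976, -0.0149,  0.0166]), 115) [ 0.58079024 -0.0327417 ] [0.61487879 0.00218352]
collar 222 (array([ 0.598 , -0.0146,  0.0317]), 210) [ 0.56601453 -0.04602246] [0.6305595  0.01740201]
deck 464 (array([ 0.5976, -0.0148,  0.0644]), 216) [ 0.51653029 -0.07940169] [0.66313227 0.04985638]
dash 54 [ 0.63680197 -0.00620633  0.03991415]
button 335 [ 0.51923074 -0.03446872  0.04920731]
[(array([ 0.593 , -0.0131,  0.0337]), 0.97)]
dash dir 10.820685400733497 z 0.04003419995807905 bearing 12.617083457613445
box 1283 ((505.1985778808594, -29.3153076171875), (36.12348175048828, 62.146240234375), 12.819629669189453) [ 0.51181593 -0.03333925  0.03497333]
box bearing 8.838849346989157
slot in 35 [0.01341664 0.00916282 0.08083752] [ 0.00941078 -0.00124477  0.05995126] [0.01735653 0.00982984 0.0976198 ] 34.33090126495694
key in tool frame 337 [0.0053091  0.00045961 0.02341131] [[ 0.00491862 -0.00506808  0.01071735]
 [ 0.00569268  0.00646759  0.04043778]]
```

View pics/slot.png

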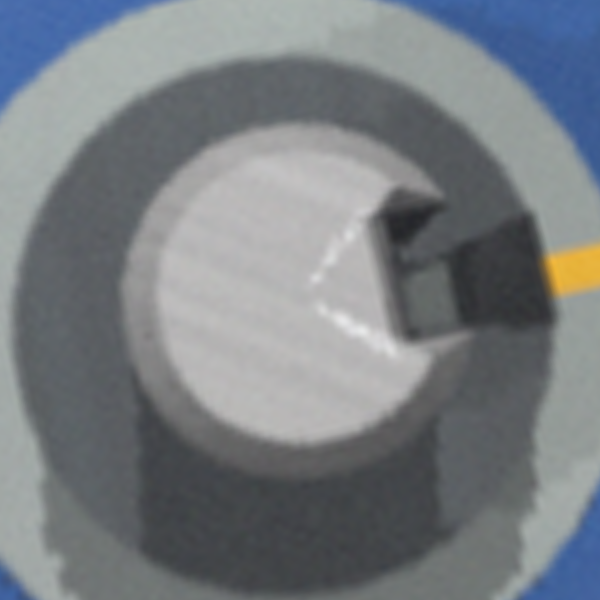

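The rectified slot view (0.1 mm per pixel, axis at about (299,298)) shows the slot's inner edge running (375,210)–(403,338). That gives a yaw of about 12.5°, matching the dash bearing. Moving the key over the slot.

move_arm(
  increments="3.5 22.4 0 0 0 0 255;3.5 22.4 0 0 0 0 255;3.5 22.4 0 0 0 0 255;3.5 22.4 0 0 0 0 255;0 0 -15 0 0 0 255;0 0 -10 0 0 0 255;0 0 0 0 0 0 255;0 0 0 0 0 0 255",
)

```text
time: 7.2
position: [0.6126, -0.0111, 0.1637]
tool_rot: [-1.969, -2.447, 0.003]
ft_force: [0.3, -0.3, 0.0]
grip_width: 0.135
grip_force: 25.0
```

move_arm(
  increments="0 0 0 0 0 0 255;0 0 0 0 0 0 255;0 0 0 0 0 0 255;0 0 0 0 0 0 255;0 0 0 0 0 0 255;0 0 0 0 0 0 255;0 0 0 0 0 0 255;0 0 0 0 0 0 255",
)

```text
time: 7.87
position: [0.6134, -0.0106, 0.1646]
tool_rot: [1.969, 2.448, 0.0]
ft_force: [1.0, -0.7, -1.0]
grip_width: 0.136
grip_force: 25.0
```

```bash
python3 - <<'E'
from h import *
s=ctrl.get_state(); w=ctrl.get_image("wrist"); C=cloud(w); F=w["frame"].astype(int); r,b=F[...,0],F[...,2]
s0=np.array(s["position"]);T=rot(s["tool_rot"]); print(s["time"],s0,np.degrees(np.arctan2(T[1,1],T[0,1])))
a=np.radians(12.5); ex=np.array([np.cos(a),np.sin(a),0]); ey=np.array([-np.sin(a),np.cos(a),0]); o=np.array([.5977,-.0148,0])
m=(abs(C-(s0+[0,0,-.03]))<[.02,.025,.018]).all(-1)&(r>1.4*b)&(r>60)
q=C[m]-o; print("key drive-frame x",np.percentile(q@ex,[2,50,98]),"y",np.percentile(q@ey,[2,50,98]),"z",np.percentile(q[:,2],[2,98]))
q=C-o; d=np.hypot(q[...,0],q[...,1]); m=(d<.022)&(abs(C[...,2]-.1045)<.003); print("top",m.sum(),np.percentile((q@ex)[m],[1,99]),np.percentile((q@ey)[m],[1,99]))
print("tcp drive",(s0-o)@ex,(s0-o)@ey)
save(w,"w4",(100,384,100,412),2.1)
E
```

```text
7.8667 [ 0.61336114 -0.01055112  0.16459977] 12.364240199372311
key drive-frame x [0.01107794 0.01666785 0.02256682] y [0.00569257 0.00605736 0.0064745 ] z [0.12184632 0.15238827]
top 1390 [-0.01610815  0.013182  ] [-0.01251009  0.01685641]
tcp drive 0.016209537609118637 0.0007584739345435544
```

View pics/w4.png

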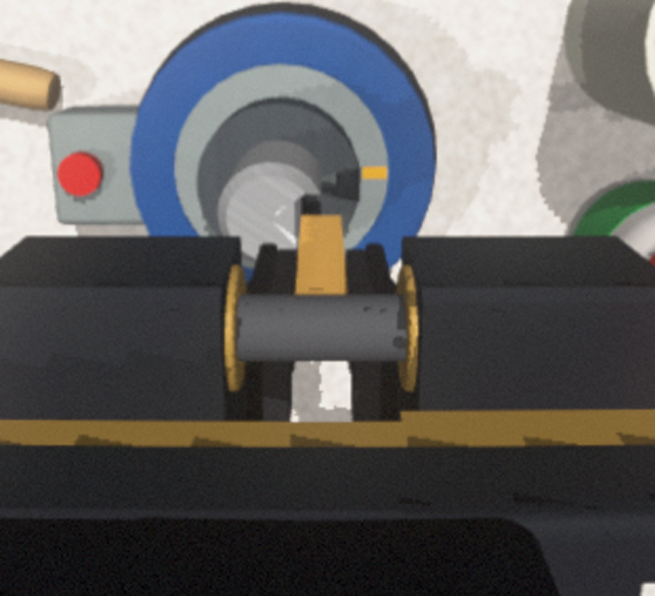

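The key foot at (320,220) is lined up with the slot's dark mouth at (312,203), and the numbers put it at x = 16.8, y = 0.1 in the drive frame. Lowering it.

move_arm(
  increments="0 0 -4 0 0 0 255;0 0 -4 0 0 0 255;0 0 -4 0 0 0 255;0 0 -4 0 0 0 255;0 0 -4 0 0 0 255;0 0 -4 0 0 0 255;0 0 0 0 0 0 255;0 0 0 0 0 0 255",
)

```text
time: 8.58
position: [0.6132, -0.0105, 0.1402]
tool_rot: [-1.969, -2.447, 0.0]
ft_force: [0.5, -0.9, 0.1]
grip_width: 0.136
grip_force: 25.0
```

move_arm(
  increments="0 0 -5 0 0 0 255;0 0 -5 0 0 0 255;0 0 -5 0 0 0 255;0 0 -5 0 0 0 255;0 0 -5 0 0 0 255;0 0 -5 0 0 0 255;0 0 -2 0 0 0 255;0 0 0 0 0 0 255",
)

```text
time: 9.25
position: [0.6129, -0.0105, 0.1078]
tool_rot: [-1.969, -2.447, 0.001]
ft_force: [-0.8, 0.4, -0.8]
grip_width: 0.132
grip_force: 25.0
```

move_arm(
  increments="0 0 0 0 0 0 200;0 0 0 0 0 0 200;0 0 0 0 0 0 180;0 0 0 0 0 0 150;0 0 0 0 0 0 100;0 0 0 0 0 0 0;0 0 15 0 0 0 0;0 0 30 0 0 0 0",
)

```text
time: 9.92
position: [0.6106, -0.0109, 0.1503]
tool_rot: [-1.965, -2.443, 0.007]
ft_force: [0.3, 0.3, -0.2]
grip_width: 0.587
grip_force: 0.0
```

move_arm(
  increments="-2 -22 30 0 0 0 0;-2 -35 0 0 0 0 0;-2 -35 0 0 0 0 0;0 0 0 0 0 0 0;0 0 0 0 0 0 0;0 0 0 0 0 0 0;0 0 0 0 0 0 0;0 0 0 0 0 0 0",
)

```text
time: 10.58
position: [0.6075, -0.1006, 0.1836]
tool_rot: [-1.966, -2.45, -0.001]
ft_force: [-0.4, -0.4, -0.1]
grip_width: 0.992
grip_force: 0.0
```

```bash
python3 - <<'E'
from h import *
s=ctrl.get_state(); w=ctrl.get_image("wrist"); C=cloud(w); F=w["frame"].astype(int); r,b=F[...,0],F[...,2]
print(s["time"],s["position"])
a=np.radians(12.5); ex=np.array([np.cos(a),np.sin(a),0]); ey=np.array([-np.sin(a),np.cos(a),0]); o=np.array([.5977,-.0148,0])
q=C-o; X=q@ex;Y=q@ey
m=(X>.005)&(X<.03)&(abs(Y)<.012)&(r>1.4*b)&(r>60)&(C[...,2]>.05)
print(m.sum()); print("x",np.percentile(X[m],[2,50,98]),"y",np.percentile(Y[m],[2,50,98]),"z",np.percentile(C[...,2][m],[2,50,98]))
t=m&(C[...,2]>np.percentile(C[...,2][m],98)-.004); print("top",t.sum(),X[t].mean(),Y[t].mean(),np.median(C[...,2][t]))
save(w,"w5",(0,200,120,412),2.2)
E
```

```text
10.5833 [ 0.60747295 -0.10064606  0.1835676 ]
330
x [0.01094573 0.01659498 0.02226201] y [-0.00607564 -0.00020285  0.00602036] z [0.0794729  0.10061571 0.10212457]
top 311 0.016433813763931736 7.501282933237615e-05 0.10068453162797453
```

View pics/w5.png

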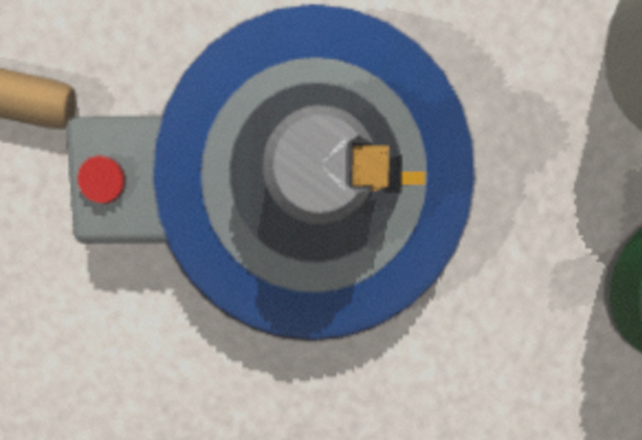

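The key sits right down: its top is at z = 100.7 mm, centred at drive x = 16.4, y = 0.1, visible at (370,167) inside the shaft outline. Now on to look at the head.

move_arm(
  increments="-13.4 -31.2 1.6 0 0 0 0;-13.4 -31.2 1.6 0 0 0 0;-13.4 -31.2 1.6 0 0 0 0;-13.4 -31.2 1.6 0 0 0 0;-13.4 -31.2 1.6 0 0 0 0;-13.4 -31.2 1.6 0 0 0 0;-13.4 -31.2 1.6 0 0 0 0;-13.4 -31.2 1.6 0 0 0 0",
)

```text
time: 11.3
position: [0.4999, -0.3526, 0.1966]
tool_rot: [1.967, 2.449, 0.0]
ft_force: [-0.0, 0.2, 0.2]
grip_width: 0.999
grip_force: 0.0
```

move_arm(
  increments="0 0 0 0 0 0 0;0 0 0 0 0 0 0;0 0 0 0 0 0 0;0 0 0 0 0 0 0;0 0 0 0 0 0 0;0 0 0 0 0 0 0;0 0 0 0 0 0 0;0 0 0 0 0 0 0",
)

```text
time: 11.97
position: [0.5005, -0.3516, 0.1964]
tool_rot: [1.968, 2.449, 0.0]
ft_force: [0.5, -0.2, 0.4]
grip_width: 1.001
grip_force: 0.0
```

```bash
python3 - <<'E'
from h import *
def circ(q):
    for _ in range(6):
        A=np.c_[2*q[:,:2],np.ones(len(q))]
        z=np.linalg.lstsq(A,(q[:,:2]**2).sum(1),rcond=None)[0]; r=np.sqrt(z[2]+z[0]**2+z[1]**2)
        e=abs(np.hypot(*(q[:,:2]-z[:2]).T)-r); q=q[e<max(2*np.median(e),.0007)]
    return np.round([*z[:2],r],4),len(q)
s=ctrl.get_state(); w=ctrl.get_image("wrist"); C=cloud(w); F=w["frame"].astype(int); r,g,b=F[...,0],F[...,1],F[...,2]
T=rot(s["tool_rot"]); print(s["time"],s["position"],np.degrees(np.arctan2(T[1,1],T[0,1])))
D=np.hypot(C[...,0]-.482,C[...,1]+.266)
for n,lo,hi,R_ in (("boss",.087,.094,.035),("disc",.054,.062,.08)):
    m=((D<R_)&(C[...,2]>lo)&(C[...,2]<hi)).astype(np.uint8)
    k=max(cv2.findContours(m,cv2.RETR_EXTERNAL,cv2.CHAIN_APPROX_NONE)[0],key=len)[:,0]; q=C[k[:,1],k[:,0]]
    print(n,m.sum(),circ(q),q[:,:2].min(0),q[:,:2].max(0),np.median(C[m>0][:,2]))
m=(D<.08)&(r>2*g)&(r>2*b)&(r>50); q=C[m][:,:2]; u=np.linalg.svd(q-q.mean(0))[2][0]
print("stripe",m.sum(),q.mean(0),np.degrees(np.arctan2(u[1],u[0])))
E
```

```text
11.9667 [ 0.50046815 -0.35158697  0.19642204] 12.423572058372992
boss 2651 (array([ 0.4811, -0.2673,  0.0214]), 160) [ 0.45937842 -0.28917837] [ 0.50276212 -0.24553875] 0.09122396712620984
disc 18218 (array([ 0.4811, -0.2672,  0.0688]), 321) [ 0.41151558 -0.33635799] [ 0.55120592 -0.19965839] 0.05912289360928419
stripe 395 [ 0.52675955 -0.26694255] 0.0711165602046355
```

move_arm(
  increments="-4.85 21.35 -10 0 0 0 0;-4.85 21.35 -10 0 0 0 0;-4.85 21.35 -10 0 0 0 0;-4.85 21.35 -10 0 0 0 0;0 0 -18 0 0 0 0;0 0 -18 0 0 0 0;0 0 -18 0 0 0 0;0 0 -18 0 0 0 0",
)

```text
time: 12.68
position: [0.4808, -0.2667, 0.0839]
tool_rot: [1.968, 2.447, -0.0]
ft_force: [-0.1, -0.4, 0.3]
grip_width: 0.999
grip_force: 0.0
```

move_arm(
  increments="0 0 -10 0 0 0 0;0 0 -9 0 0 0 0;0 0 0 0 0 0 0;0 0 0 0 0 0 60;0 0 0 0 0 0 255;0 0 0 0 0 0 255;0 0 0 0 0 0 255;0 0 0 0 0 0 255",
  grip_force=40,
)

```text
time: 13.35
position: [0.4812, -0.267, 0.0661]
tool_rot: [1.968, 2.447, 0.0]
ft_force: [-0.1, 0.3, 0.5]
grip_width: 0.703
grip_force: 0.0
```

move_arm(
  increments="0 0 0 0 0 0 255;0 0 0 0 0 0 255;0 0 0 0 0 0 255;0 0 0 0 0 0 255;0 0 0 0 0 0 255;0 0 0 0 0 0 255;0 0 0 0 0 0 255;0 0 0 0 0 0 255",
)

```text
time: 14.02
position: [0.4805, -0.2669, 0.0655]
tool_rot: [-1.969, -2.447, 0.001]
ft_force: [-2.4, -0.1, 3.1]
grip_width: 0.494
grip_force: 40.0
```

move_arm(
  increments="0 0 6 0 0 0 255;0 0 15 0 0 0 255;0 0 22 0 0 0 255;0 0 25 0 0 0 255;0 0 25 0 0 0 255;0 0 25 0 0 0 255;0 0 12 0 0 0 255;0 0 0 0 0 0 255",
)

```text
time: 14.68
position: [0.4823, -0.2671, 0.1976]
tool_rot: [1.966, 2.445, 0.001]
ft_force: [0.7, -0.2, -7.3]
grip_width: 0.497
grip_force: 40.0
```

move_arm(
  increments="7 15.3 0 0 0 -3 255;16 35 0 0 0 -4 255;18 39 0 0 0 -4 255;18 39 0 0 0 -4 255;18 39 0 0 0 -4 255;18 39 0 0 0 -4 255;14 30 0 0 0 -4 255;7 16 0 0 0 -1 255",
)

```text
time: 15.35
position: [0.5945, -0.0119, 0.1928]
tool_rot: [-2.495, -1.9, -0.002]
ft_force: [0.4, 1.6, -6.9]
grip_width: 0.5
grip_force: 40.0
```

move_arm(
  increments="0 0 0 0 0 0 255;0 0 0 0 0 0 255;0 0 0 0 0 0 255;0 0 0 0 0 0 255;0 0 0 0 0 0 255;0 0 0 0 0 0 255;0 0 0 0 0 0 255;0 0 0 0 0 0 255",
)

```text
time: 16.02
position: [0.5946, -0.0196, 0.1955]
tool_rot: [2.503, 1.897, 0.0]
ft_force: [-0.3, -0.1, -7.7]
grip_width: 0.499
grip_force: 40.0
```

```bash
python3 - <<'E'
from h import *
s=ctrl.get_state(); T=rot(s["tool_rot"]); print(s["time"],s["position"],np.degrees(np.arctan2(T[1,1],T[0,1])),s["ft_force"],s["torque"],s["grip_width"])
w=ctrl.get_image("wrist"); C=cloud(w); F=w["frame"].astype(int); r,g,b=F[...,0],F[...,1],F[...,2]
p=np.array(s["position"]); D=np.hypot(C[...,0]-p[0],C[...,1]-p[1])
m=(D<.085)&(abs(C[...,2]-(p[2]-.008))<.008); k=max(cv2.findContours(m.astype(np.uint8),cv2.RETR_EXTERNAL,cv2.CHAIN_APPROX_NONE)[0],key=len)[:,0]; q=C[k[:,1],k[:,0]]
q=q[abs(np.hypot(q[:,0]-p[0],q[:,1]-p[1])-.07)<.006]
A=np.c_[2*q[:,:2],np.ones(len(q))]; z=np.linalg.lstsq(A,(q[:,:2]**2).sum(1),rcond=None)[0]
# centre with known radius
from scipy.optimize import least_squares
c=least_squares(lambda c:np.hypot(*(q[:,:2]-c).T)-.0695,p[:2],loss="soft_l1",f_scale=.001).x
Q=C[m]; n=np.linalg.lstsq(np.c_[Q[:,:2]-p[:2],np.ones(len(Q))],Q[:,2],rcond=None)[0]
print("disc",m.sum(),len(q),z[:2],np.sqrt(z[2]+z[0]**2+z[1]**2),c,"plane",n)
m=(D<.085)&(r>2*g)&(r>2*b)&(r>50); 
if m.any(): x=np.median(C[m][:,:2],0)-c; print("stripe",m.sum(),np.degrees(np.arctan2(x[1],x[0])))
save(w,"w6",s=1.2)
E
```

```text
16.0167 [ 0.59456741 -0.01961446  0.19549283] -15.683427368343096 [-0.30150126 -0.08685844 -7.65399191] [-0.03741538 -0.04736313  0.01002193] 0.49894326354041546
disc 24626 354 [ 0.59534548 -0.01869021] 0.06818742406069443 [ 0.59496743 -0.02025485] plane [-0.00414693 -0.00076211  0.18902147]
stripe 27 -8.127268355532474
```

View pics/w6.png

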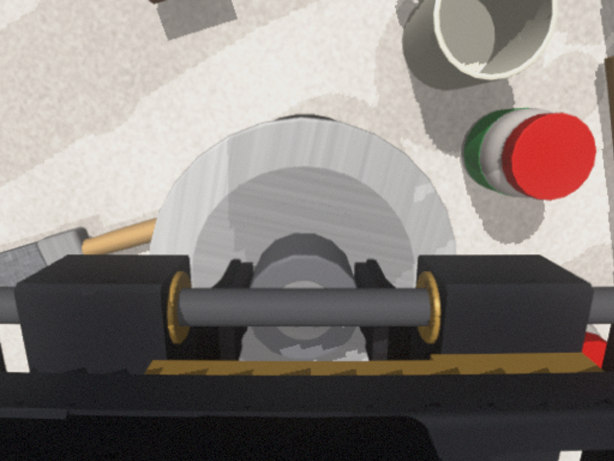

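The head is held level and centred under the gripper: its disc is at about (305,225) and the boss at (303,290) between the fingers. The last move fell a little short, so I correct that and then lower towards the shaft.

move_arm(
  increments="1.2 2.4 0 0 0 0 255;1.2 2.3 0 0 0 0 255;0 0 -6 0 0 0 255;0 0 -6 0 0 0 255;0 0 -6 0 0 0 255;0 0 -4 0 0 0 255;0 0 0 0 0 0 255;0 0 0 0 0 0 255",
)

```text
time: 16.73
position: [0.5967, -0.0145, 0.1728]
tool_rot: [-2.502, -1.898, 0.001]
ft_force: [-0.2, -0.7, -7.3]
grip_width: 0.501
grip_force: 40.0
```

move_arm(
  increments="0 0 -1 0 0 0 255;0 0 -1 0 0 0 255;0 0 -1 0 0 0 255;0 0 -1 0 0 0 255;0 0 -1 0 0 0 255;0 0 -1 0 0 0 255;0 0 0 0 0 0 255;0 0 0 0 0 0 255",
)

```text
time: 17.4
position: [0.5969, -0.0144, 0.1673]
tool_rot: [-2.503, -1.899, 0.0]
ft_force: [0.7, -0.3, -6.7]
grip_width: 0.498
grip_force: 40.0
```

move_arm(
  increments="0 0 -0.7 0 0 0 255;0 0 -0.7 0 0 0 255;0 0 -0.7 0 0 0 255;0 0 -0.7 0 0 0 255;0 0 0 0 0 0 255;0 0 0 0 0 0 255;0 0 0 0 0 0 255;0 0 0 0 0 0 255",
)

```text
time: 18.07
position: [0.597, -0.0144, 0.1646]
tool_rot: [2.503, 1.899, 0.0]
ft_force: [1.2, -0.3, -7.3]
grip_width: 0.496
grip_force: 40.0
```

move_arm(
  increments="0 0 -0.7 0 0 0 255;0 0 -0.7 0 0 0 255;0 0 -0.7 0 0 0 255;0 0 -0.7 0 0 0 255;0 0 0 0 0 0 255;0 0 0 0 0 0 255;0 0 0 0 0 0 255;0 0 0 0 0 0 255",
)

```text
time: 18.73
position: [0.597, -0.0144, 0.1618]
tool_rot: [2.503, 1.899, 0.0]
ft_force: [-0.2, 0.2, -7.2]
grip_width: 0.496
grip_force: 40.0
```

```bash
cat > chk.py <<'E'
from h import *
s=ctrl.get_state(); T=rot(s["tool_rot"]); p=np.array(s["position"]); yaw=np.degrees(np.arctan2(T[1,1],T[0,1]))
w=ctrl.get_image("wrist"); C=cloud(w); F=w["frame"].astype(int); r,g,b=F[...,0],F[...,1],F[...,2]
D=np.hypot(C[...,0]-p[0],C[...,1]-p[1])
m=(D<.066)&(D>.03)&(abs(C[...,2]-(p[2]-.008))<.012); Q=C[m]; n=np.linalg.lstsq(np.c_[Q[:,:2]-p[:2],np.ones(len(Q))],Q[:,2],rcond=None)[0]
print(s["time"],p.round(4),"yaw",yaw.round(2),"F",np.round(s["ft_force"],1),"M",np.round(s["torque"],3),"disc plane",n.round(4),"median z",np.median(Q[:,2]).round(4))
E
python3 - <<'E'
from chk import *
t=ctrl.get_image("scene"); save(t,"sc2",(130,250,180,320),4.5)
E
```

```text
18.7333 [ 0.597  -0.0144  0.1618] yaw -15.63 F [-0.2  0.2 -7.2] M [ 0.03  -0.045  0.012] disc plane [-0.0039  0.0013  0.1553] median z 0.1553
```

View pics/sc2.png

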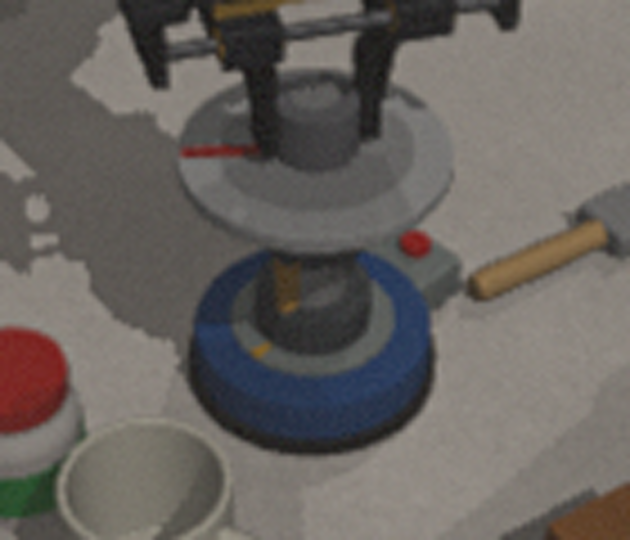

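The scene view shows the head level over the shaft, with the brass key at (285,285) under the hub and the stripe at (220,152). There is no contact force even about 4 mm below the key's top, so I keep lowering gently.

move_arm(
  increments="0 0 -0.6 0 0 0 255;0 0 -0.6 0 0 0 255;0 0 -0.6 0 0 0 255;0 0 -0.6 0 0 0 255;0 0 -0.6 0 0 0 255;0 0 0 0 0 0 255;0 0 0 0 0 0 255;0 0 0 0 0 0 255",
)

```text
time: 19.5
position: [0.597, -0.0144, 0.1587]
tool_rot: [2.503, 1.899, -0.0]
ft_force: [0.1, -0.3, -8.3]
grip_width: 0.496
grip_force: 40.0
```

move_arm(
  increments="0 0 -0.8 0 0 0 255;0 0 -0.8 0 0 0 255;0 0 -0.8 0 0 0 255;0 0 -0.8 0 0 0 255;0 0 -0.8 0 0 0 255;0 0 0 0 0 0 255;0 0 0 0 0 0 255;0 0 0 0 0 0 255",
)

```text
time: 20.17
position: [0.597, -0.0144, 0.1548]
tool_rot: [2.503, 1.899, 0.0]
ft_force: [-0.4, 0.9, -8.1]
grip_width: 0.495
grip_force: 40.0
```

```bash
python3 - <<'E'
from chk import *
E
```

```text
20.1667 [ 0.597  -0.0144  0.1548] yaw -15.63 F [-0.4  0.9 -8.1] M [ 0.026 -0.053  0.047] disc plane [-0.0036  0.0018  0.1482] median z 0.1482
```

The head is about 11 mm below the key's top with no contact, so the keyway has been met at this first angle. I turn slightly towards the allowed range and carry on down.

move_arm(
  increments="0 0 -0.5 0 0 0.5 255;0 0 -0.5 0 0 0.5 255;0 0 -1 0 0 0 255;0 0 -1 0 0 0 255;0 0 -1 0 0 0 255;0 0 -1 0 0 0 255;0 0 0 0 0 0 255;0 0 0 0 0 0 255",
)

```text
time: 20.88
position: [0.5969, -0.0144, 0.1497]
tool_rot: [-2.486, -1.92, 0.0]
ft_force: [-0.0, 0.3, -7.6]
grip_width: 0.495
grip_force: 40.0
```

```bash
python3 - <<'E'
from chk import *
E
```

```text
20.8833 [ 0.5969 -0.0144  0.1497] yaw -14.64 F [-0.   0.3 -7.6] M [ 0.008 -0.078  0.001] disc plane [-0.0039  0.0007  0.1431] median z 0.1431
```

move_arm(
  increments="0 0 -1.3 0 0 0 255;0 0 -1.3 0 0 0 255;0 0 -1.3 0 0 0 255;0 0 -1.3 0 0 0 255;0 0 -1.3 0 0 0 255;0 0 -1.3 0 0 0 255;0 0 -1.2 0 0 0 255;0 0 0 0 0 0 255",
)

```text
time: 21.6
position: [0.5968, -0.0144, 0.1404]
tool_rot: [-2.486, -1.92, 0.001]
ft_force: [-0.4, 1.0, -7.8]
grip_width: 0.499
grip_force: 40.0
```

move_arm(
  increments="0 0 -1.3 0 0 0 255;0 0 -1.3 0 0 0 255;0 0 -1.3 0 0 0 255;0 0 -1.3 0 0 0 255;0 0 -1.3 0 0 0 255;0 0 -1.3 0 0 0 255;0 0 -1.2 0 0 0 255;0 0 0 0 0 0 255",
)

```text
time: 22.27
position: [0.5968, -0.0144, 0.1314]
tool_rot: [-2.486, -1.92, 0.001]
ft_force: [-0.3, 0.1, -7.4]
grip_width: 0.494
grip_force: 40.0
```

Now about 6 mm above home, so I take fine steps to the collar.

move_arm(
  increments="0 0 -0.6 0 0 0 255;0 0 -0.6 0 0 0 255;0 0 -0.6 0 0 0 255;0 0 -0.6 0 0 0 255;0 0 -0.6 0 0 0 255;0 0 -0.6 0 0 0 255;0 0 -0.6 0 0 0 255;0 0 0 0 0 0 255",
)

```text
time: 22.93
position: [0.5969, -0.0144, 0.1275]
tool_rot: [-2.486, -1.921, 0.0]
ft_force: [-0.7, 0.2, -7.5]
grip_width: 0.493
grip_force: 40.0
```

move_arm(
  increments="0 0 -0.4 0 0 0 255;0 0 -0.4 0 0 0 255;0 0 -0.4 0 0 0 255;0 0 -0.4 0 0 0 255;0 0 -0.2 0 0 0 255;0 0 0 0 0 0 255;0 0 0 0 0 0 255;0 0 0 0 0 0 255",
)

```text
time: 23.6
position: [0.597, -0.0144, 0.1258]
tool_rot: [2.486, 1.92, 0.0]
ft_force: [0.3, 0.9, -6.9]
grip_width: 0.491
grip_force: 40.0
```

```bash
python3 - <<'E'
from chk import *
E
```

```text
23.6 [ 0.597  -0.0144  0.1258] yaw -14.64 F [ 0.3  0.9 -6.9] M [ 0.017 -0.067 -0.003] disc plane [-0.0037  0.001   0.1193] median z 0.1192
```

move_arm(
  increments="0 0 -0.3 0 0 0 255;0 0 -0.3 0 0 0 255;0 0 -0.3 0 0 0 255;0 0 0 0 0 0 255;0 0 0 0 0 0 255;0 0 0 0 0 0 255;0 0 0 0 0 0 255;0 0 0 0 0 0 255",
)

```text
time: 24.32
position: [0.5971, -0.0143, 0.1255]
tool_rot: [2.486, 1.92, 0.0]
ft_force: [-3.2, 0.2, 1.8]
grip_width: 0.498
grip_force: 40.0
```

The collar now carries the head: the force went from -7 N to +2 N at home height. Releasing and retreating straight up.

move_arm(
  increments="0 0 0.3 0 0 0 200;0 0 0 0 0 0 100;0 0 0 0 0 0 40;0 0 0 0 0 0 0;0 0 0 0 0 0 0;0 0 0 0 0 0 0;0 0 0 0 0 0 0;0 0 0 0 0 0 0",
)

```text
time: 24.98
position: [0.5972, -0.0144, 0.1252]
tool_rot: [2.486, 1.92, 0.0]
ft_force: [-0.4, -0.1, 0.9]
grip_width: 0.931
grip_force: 0.0
```

move_arm(
  increments="0 0 10 0 0 0 0;0 0 20 0 0 0 0;0 0 25 0 0 0 0;0 0 25 0 0 0 0;0 0 20 0 0 0 0;5 -25 0 0 0 0 0;0 -30 0 0 0 0 0;0 -30 0 0 0 0 0",
)

```text
time: 25.65
position: [0.6027, -0.0994, 0.227]
tool_rot: [2.482, 1.922, 0.002]
ft_force: [0.5, 0.1, -0.9]
grip_width: 1.003
grip_force: 0.0
```

move_arm(
  increments="0 0 0 0 0 0 0;0 0 0 0 0 0 0;0 0 0 0 0 0 0;0 0 0 0 0 0 0;0 0 0 0 0 0 0;0 0 0 0 0 0 0;0 0 0 0 0 0 0;0 0 0 0 0 0 0",
)

```text
time: 26.32
position: [0.6021, -0.0988, 0.2252]
tool_rot: [2.485, 1.922, 0.0]
ft_force: [0.0, -0.0, -0.6]
grip_width: 1.004
grip_force: 0.0
```

```bash
python3 - <<'E'
from h import *
s=ctrl.get_state(); w=ctrl.get_image("wrist"); C=cloud(w); print(s["time"],s["position"],s["grip_width"],s["ft_force"])
D=np.hypot(C[...,0]-.5977,C[...,1]+.0148)
for n,a,lo,hi in (("disc",.066,.105,.13),("boss",.02,.135,.16)):
    m=(D<a)&(C[...,2]>lo)&(C[...,2]<hi)&((D>.03)|(n=="boss")); Q=C[m]; k=np.linalg.lstsq(np.c_[Q[:,:2]-[.5977,-.0148],np.ones(len(Q))],Q[:,2],rcond=None)[0]
    print(n,m.sum(),k.round(4))
m=((D<.035)&(C[...,2]>.146)&(C[...,2]<.156)).astype(np.uint8)
k=max(cv2.findContours(m,cv2.RETR_EXTERNAL,cv2.CHAIN_APPROX_NONE)[0],key=len)[:,0]; q=C[k[:,1],k[:,0]]
print("boss centre",cv2.minEnclosingCircle((q[:,:2]*1000).astype(np.float32)))
save(ctrl.get_image("scene"),"sc3",(100,300,130,400),2.2)
E
```

```text
26.3167 [ 0.60205402 -0.09882461  0.22523995] 1.0036347077518 [ 0.01322679 -0.00334512 -0.64910509]
disc 18517 [0.0009 0.0014 0.1191]
boss 2832 [-0.0034 -0.001   0.1513]
boss centre ((597.10888671875, -14.409339904785156), 22.2010498046875)
```

View pics/sc3.png

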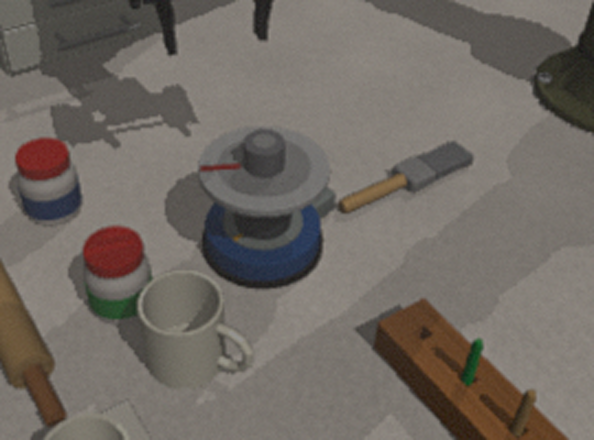

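The picture shows the head level and home on the collar at (265,190), the gripper clear above, and the bystanders where they were. The disc top is at 119.1 mm against 59.1 mm on the table, so the hub is at exactly 60.0 mm. Handing in.

```bash
python3 -c "
from bench import ctrl
print(ctrl.close_job())"
```

```text
the job is handed in; nothing more can be done
None
```

The key is seated right down in the shaft slot, the head sits level and fully home on the collar at 60 mm and is released, and the job was handed in at about 26 s; the hand-in gave no verdict.

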